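Sort the ringing supplies into their trays

ROBOT

A 6-joint arm with a two-finger parallel gripper is mounted at the origin on a cart in front of the work surface, level with it; the furniture and walls round the work are solid. World frame = base frame: x ahead of the robot, y to its left, z up, the work surface at z = 0. Lengths are in mm, angles in rad, forces in N, time in s.
With the tool pointing down it reaches from about 350 to 775 mm from the base axis. Payload 7.3 kg.
Tool frame: the origin (TCP) lies at the very end of the fingers, on their centre line; the grasp point (between the pads) lies 19 mm behind it; z points along the fingers, y is the line along which they close (so a half turn about z gives the same grasp; the last joint's range is limited). The gripper opens to 92 mm and grips with 3 to 60 N. Pads are 19 mm wide; open, the fingers measure 130 mm over their backs; the gripper's body (75 mm by 190 mm) begins 47 mm behind the grasp point.
Start: joints at [0.984, 0.342, 1.524, -0, 1.275, -0.146], TCP at [223.987, 474.842, 226.741] pointing down, gripper open.
Joint ranges: [-2.53, 2.53], [-0.77, 2.02], [0.04, 2.7], [-1, 4.14], [0.28, 2.66], [-3.11, 3.11]. Speed limits (rad/s): [2.57, 2.57, 3.14, 3.14, 3.14, 3.14].

INTERFACE

Orientations are given as a unit quaternion [x, y, z, w].
In Python, from station import observe, read_camera, camera_model, finish_job, look_for, trace, place_of gives the robot as it stands.
- The arm moves only by the tool arm_command, never from a script. Its argument "rows" is a list of rows, each a list of 5 numbers: the shift along the tool's x, y, z in units of 60 mm (1.0 is 60 mm), then the turn about the tool's z in units of 5 degrees (1.0 is 5 degrees), then the gripper command: -1 is fully open, 1 is shut, values between are in proportion. A call has 1 to 8 rows; each row shifts and turns the commanded pose from where the row before left it, along the tool's axes as they then stand; what a row does not reach is not made up. A row lasts 1/8 s, in which the tool goes at most 62.5 mm and 10.7 degrees, less where a joint would pass 70% of its speed; a pose out of reach is approached as far as the arm can. A call is refused whole if a number of a shift passes 1 or a number of a turn 1, either way. A call with a gripper value outside its range is refused whole. The fingers move at their own pace and stop on an object; the grip force is fixed at half the most. Time passes only in rows, so rows that do not move let the fingers close. It gives the time, the measured TCP pose, the force, the opening and the grip force at its end, in the units of the state.
- observe(): the state, without advancing time (a new reading comes with each control period).
- read_camera(name): name is "side" or "top"; returns the picture (480x640x3 uint8, red, green, blue); there is no depth.
- camera_model(name): a dict with "fx", "fy", "cx", "cy" (pixels), "k1" (the pictures are not rectified: a ray, as slopes to the right and down, at radius r is drawn at 1 + k1 r^2 times it, then the intrinsics apply), "xyz" and "attitude" of the camera in the world. Camera axes: x right, y down, z forward; pixel columns grow to the right and rows downward; lengths in mm; the calibration is good to about 2 mm. A picture is of the moment at which its call begins. camera_model takes no time and is no camera call.
- finish_job(): hands the job in; it is judged then, once.
Trained networks look in the newest picture that a camera, given by its name, has taken for a name from the list of things; names that differ only in an ending like _2 or _b are one class to them, and where a whole thing is asked for, a point or a joint stands for the part that bears it (a point fixed in the world has none). Each returns a list of dicts, best first, with "confidence" (0 to 1); they miss things now and then, are a little off and sometimes report something else, mostly with a low value. They report only what shows in the picture. A call takes as long as a camera call. They do not tell look-alikes from the thing itself.
- look_for(label, camera): "rect" ([centre column, centre row, width, height] in pixels, round what is visible of it).
- trace(label, camera): "pixels" (480x640 bool, what is visible of it) and "rect" ([centre column, centre row, width, height] in pixels, round what is visible of it).
- place_of(label, camera): "centre" ([column, row] in pixels: a listed point, or the origin of a listed thing).
The state is a dict: "time_s": time; "joints": joint angles; "dq": joint speeds; "effort": joint torques, N m; "tcp_pos": TCP position; "ee_rot": TCP orientation; "wrist_force": force on the tool from outside, world axes, zero at the start; "wrist_torque": the same for the moment, N m; "finger_gap": finger opening in mm; "grasp_force": force on a finger pad.
Only numpy, scipy, OpenCV 4.12 (cv2) and the standard library are available. Lean on these libraries where they do the work, as an engineer would, in place of code of your own. Each camera call takes 0.05 s, during which the arm holds its last target. There are 200 camera calls.

TASK

Sort the supplies from the pale mat at the front of the worktop into the trays: lay one ring box flat in each of the two compartments of the blue tray, stand one black film pot upright in each of the two compartments of the yellow tray, and stand the little glue tin upright in the red tray. Each thing must rest on the floor of its compartment, not on a rim. Leave the white tally counter and the eraser where they lie.

Things in the scene. Friction and masses are not known exactly. Their poses are not given: they have to be found in the camera images.
- ring_box_cream: Small matchbox-style card box of rings with a pale cream label on top, 40 (its x) x 58 (its y) x 17 (its z) mm, 30 g, does not open. Origin at the centre of its underside. Lies flat on the pale green-grey mat (3 mm thick, fixed) at the start, long axis within about 0.35 rad of the world y axis. Grip it across its 40 mm width.
- ring_box_orange: Small matchbox-style card box of rings with an orange-tan label on top, 40 (its x) x 58 (its y) x 17 (its z) mm, 30 g, does not open. Origin at the centre of its underside. Lies flat on the pale green-grey mat (3 mm thick, fixed) at the start, long axis within about 0.35 rad of the world y axis. Grip it across its 40 mm width.
- pot_plain: Plain black plastic film pot with a grey lid (the lid does not come off), 35 mm in diameter, 58 mm tall, body narrowing slightly to 30 mm at the foot, 30 g. Stands upright on the pale mat (3 mm thick). Origin at the centre of its underside; z is up along its axis. Grip it round the body.
- pot_banded: Black plastic film pot with green bands round it and a black lid (the lid does not come off), 35 mm in diameter, 58 mm tall, body narrowing slightly to 30 mm at the foot, 30 g. Stands upright on the pale mat (3 mm thick). Origin at the centre of its underside; z is up along its axis. Grip it round the body.
- glue_tin: Little white, blue and red glue tin with a dark blue cap: body 38 mm in diameter up to 56 mm, cap 26 mm in diameter up to 70 mm, 60 g. Stands upright on the pale mat (3 mm thick). Origin at the centre of its underside; z is up along its axis. Grip it round the body.
- blue_tray: Blue plastic tray with two equal compartments, 108 (x) x 164 (y) mm outside, fixed to the worktop. Origin at the centre of its underside, z up; floor 3 mm and walls 4 mm thick, rims 14 mm above the worktop. Compartments side by side along y, each 100 (x) x 76 (y) mm inside, centred at x = 0, y = +40 and -40 mm. Its -x side (small blank paper label) faces the robot within 0.3 rad.
- yellow_tray: Yellow plastic tray with two equal compartments, 70 (x) x 136 (y) mm outside, fixed to the worktop. Origin at the centre of its underside, z up; floor 3 mm and walls 4 mm thick, rims 14 mm above the worktop. Compartments side by side along y, each 62 x 62 mm inside, centred at x = 0, y = +33 and -33 mm. Its -x side (small blank paper label) faces the robot within 0.3 rad.
- red_tray: Red plastic tray with one compartment, 70 x 70 mm outside, fixed to the worktop. Origin at the centre of its underside, z up; floor 3 mm and walls 4 mm thick, rims 14 mm above the worktop. The compartment is 62 x 62 mm inside, centred at x = y = 0. Its -x side (small blank paper label) faces the robot within 0.3 rad.
- counter: White round tally counter, 57 x 71 x 23 mm, loose, lying on the mat among the supplies; not to be moved. Origin at the centre of its underside.
- rubber: White eraser in a green-printed card sleeve, 22 x 52 x 13 mm, loose, lying on the mat among the supplies; not to be moved. Origin at the centre of its underside.
Mind the look-alikes: they are no part of the job. Leave any turquoise look-alike of the pot_plain alone. Leave any brown or purple look-alike of the pot_banded alone.

How it is judged:
By the outcome, as a careful person would: the job done as asked, in the order asked, and still so for the second after the job is handed in, with the robot touching nothing.
It also fails if it takes over 115 s, if anything falls off the work surface, if the arm or the gripper's body presses on something with over 40 N, if the wrist force passes 120 N, or if a joint passes its speed limit or range.

## Working session

There is one attempt and no reset: what is moved stays moved. The work goes in short steps, Python scripts to look and compute and a tool call to move; the robot and the scene stay as the last step left them, time stands still between calls to the robot, and variables do not carry over. Pictures are saved under pics/ and viewed, at most 14 in all, crops included, and the job is handed in when it is done.

Besides the shell and the picture viewer there is one more tool, called as a command line: name --pt "numbers of a row" for each row, then --argument value for the rest. arm_command: Moves the arm, as the interface text tells. Its arguments: {"type":"object","properties":{"rows":{"type":"array"}},"required":["rows"]}

```bash
mkdir -p pics; ls; python3 - <<'E'
from station import *
import cv2
for n in("top","side"):
    im=read_camera(n); cv2.imwrite(f"pics/{n}0.png",im[:,:,::-1]); print(n,camera_model(n))
s=observe(); print(s)
E
```

```text
pics
top {'fx': 590.3225266856431, 'fy': 590.3225266856431, 'cx': 319.8101001317074, 'cy': 251.99004878412225, 'k1': -0.18050377180874674, 'xyz': array([ 372.76616353,   30.48715443, 1324.02482981]), 'attitude': array([-0.70253177,  0.71071549, -0.0240423 ,  0.02746948])}
side {'fx': 460.77965810877737, 'fy': 460.77965810877737, 'cx': 320.4038299313051, 'cy': 237.88233558354895, 'k1': -0.04049551320548165, 'xyz': array([ 156.94440272, 1198.27962618,  537.61866873]), 'attitude': array([-0.11472612,  0.82551589, -0.54789668,  0.07190733])}
{'time_s': 0.1, 'joints': array([ 9.84026389e-01,  3.42666413e-01,  1.52486998e+00, -3.66641874e-05,
        1.27543348e+00, -1.46012236e-01]), 'dq': array([ 0.00238049, -0.00374256, -0.00268656, -0.00190073,  0.00133032,
       -0.00133365]), 'effort': array([ 1.71514497e-03, -4.32003629e+01, -2.44694871e+01,  7.17452145e-02,
        5.26009442e-02, -8.89342505e-05]), 'tcp_pos': array([223.77726399, 474.53119576, 226.12551467]), 'ee_rot': array([ 2.18594056e-01,  9.75815640e-01, -6.49187043e-04, -2.30323034e-04]), 'wrist_force': array([-0.15939536,  0.22523631, -0.26783364]), 'wrist_torque': array([ 0.01377318,  0.01215487, -0.02101083]), 'grasp_force': 0.0, 'finger_gap': 91.83989616590704}
```

View pics/top0.png

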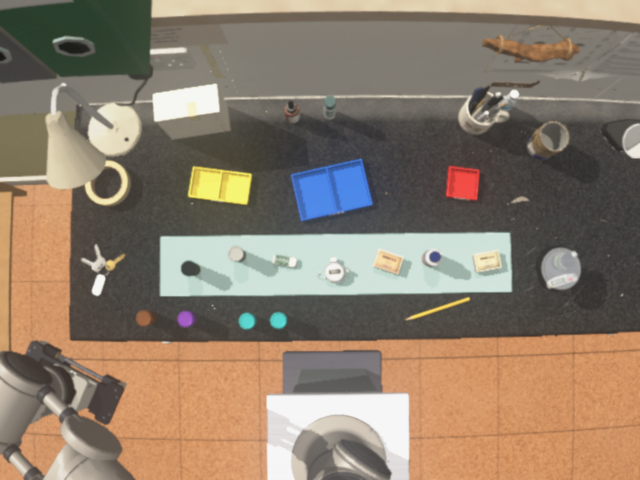

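View pics/side0.png

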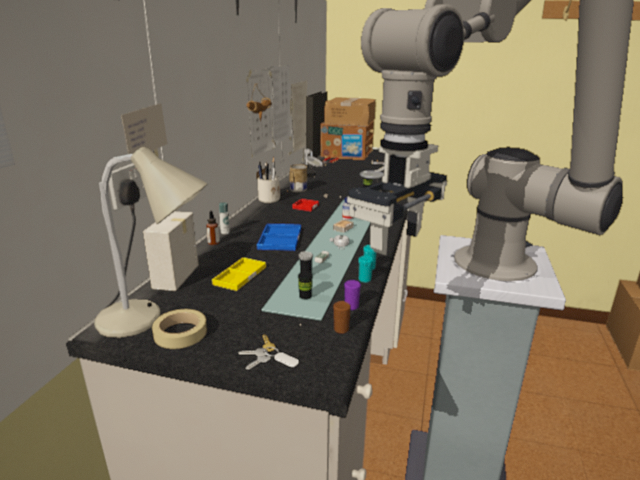

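The top view shows these things on the mat:
- banded pot (190,268), black lid
- plain pot (237,254), grey lid
- eraser (285,261)
- counter (334,271)
- orange box (388,261)
- glue tin (432,257)
- cream box (487,261)

The trays are yellow (220,185), blue (332,190) and red (463,183). The look-alikes are off the mat: brown (145,318), purple (185,319) and turquoise (247,321) and (278,320). The side view confirms that the pot at the mat's near end, (305,280), has green bands.

```bash
cat > h.py <<'E'
from station import *
import cv2, numpy as np
from scipy.spatial.transform import Rotation as R
def cam(n):
    c=camera_model(n); K=np.array([[c['fx'],0,c['cx']],[0,c['fy'],c['cy']],[0,0,1]])
    return K,np.array([c['k1'],0,0,0,0.]),np.array(c['xyz']),R.from_quat(c['attitude']).as_matrix()
def world(n,px,z):
    K,d,p,A=cam(n); u=cv2.undistortPoints(np.array(px,float).reshape(-1,1,2),K,d)[:,0]
    r=np.c_[u,np.ones(len(u))]@A.T
    return p+r*((z-p[2])/r[:,2])[:,None]
def pix(n,P):
    K,d,p,A=cam(n); rv=cv2.Rodrigues(A.T)[0]
    return cv2.projectPoints(np.array(P,float).reshape(-1,3),rv,-A.T@p,K,d)[0][:,0]
def rect(n,mask,z):
    "centre, size and long-axis angle from world x, of mask at height z"
    c=max(cv2.findContours(mask.astype(np.uint8),cv2.RETR_EXTERNAL,cv2.CHAIN_APPROX_NONE)[0],key=cv2.contourArea)
    w=world(n,c,z)[:,:2].astype(np.float32)
    b=cv2.boxPoints(cv2.minAreaRect(w)); e=[b[1]-b[0],b[2]-b[1]]; l=[np.linalg.norm(v) for v in e]
    v=e[int(np.argmax(l))]; a=(np.arctan2(v[1],v[0]))%np.pi
    return b.mean(0).round(1),np.round(l,1),round(float(np.degrees(a)),1)
E
python3 - <<'E'
from h import *
read_camera("top")
Z=dict(ring_box_cream=20,ring_box_orange=20,blue_tray=14,yellow_tray=14,red_tray=14,pot_plain=61,pot_banded=61,glue_tin=73,counter=26,rubber=16)
for n,z in Z.items():
    t=trace(n,"top")[:4]; p=place_of(n,"top")[:4]
    print(n)
    for q in t: print("  T",round(q["confidence"],2),np.round(q["rect"]),*rect("top",q["pixels"],z))
    for q in p: print("  P",round(q["confidence"],2),np.round(q["centre"],1),world("top",q["centre"],0 if 'tray' in n else 3)[0].round(1))
im=cv2.imread("pics/top0.png")
cv2.imwrite("pics/crop1.png",cv2.resize(im[225:340,120:520],None,fx=2,fy=2,interpolation=cv2.INTER_CUBIC))
E
```

```text
ring_box_cream
  T 0.72 [488. 263.  30.  18.] [ 443.4 -336. ] [59.8 38. ] 97.2
  P 0.97 [483.5 261.5] [ 443.2 -335.     3. ]
ring_box_orange
  T 0.78 [388. 262.  25.  24.] [ 446.4 -114.4] [43.6 58.3] 70.5
  P 0.79 [384.7 260.2] [ 449.  -109.1    3. ]
blue_tray
  T 0.74 [432. 257.  17.  23.] [ 453.7 -214.2] [45.5 35.7] 110.9
  T 0.66 [332. 192.  82.  60.] [607.9   9.5] [166.3 113.3] 102.7
  P 0.97 [330.6 191.3] [607.3  10.3   0. ]
yellow_tray
  T 0.67 [219. 187.  65.  42.] [622.6 260.5] [ 73.  137.9] 81.4
  P 0.71 [216.6 184.6] [626.8 270.8   0. ]
red_tray
  T 0.84 [461. 183.  36.  35.] [ 622.  -290.4] [73.8 74.8] 82.2
  P 0.83 [457.3 183.8] [ 622.6 -280.8    0. ]
  P 0.35 [429.6 258.9] [ 450.9 -211.5    0. ]
pot_plain
  T 0.78 [278. 321.  21.  16.] [321.  126.5] [34.8 33.2] 134.4
  T 0.69 [237. 256.  16.  15.] [462.8 216.7] [30.2 34.9] 89.4
  T 0.57 [251. 321.  21.  16.] [320.9 192.5] [34.2 36.6] 89.6
  P 0.72 [248.6 322.1] [313.8 197.5   3. ]
  P 0.69 [278.8 318.5] [321.4 129.6   3. ]
  P 0.64 [240.3 254.8] [465.  215.5   3. ]
pot_banded
  T 0.82 [190. 270.  20.  13.] [433.6 317.3] [30.3 39.7] 89.5
  T 0.78 [190. 319.  24.  20.] [323.5 324. ] [34.5 44. ] 89.8
  T 0.71 [148. 316.  23.  17.] [327.9 416.3] [34.8 47.3] 90.0
  P 0.84 [153.8 316.7] [326.5 414.4   3. ]
  P 0.68 [331.3 193.3] [602.2   8.8   3. ]
  P 0.61 [191.6 272.2] [426.8 326.7   3. ]
  P 0.55 [193.4 318.7] [322.  322.7   3. ]
glue_tin
  T 0.73 [284. 260.  24.  20.] [447.9 112.2] [20.1 48.8] 79.3
  T 0.69 [431. 257.  17.  18.] [ 450.6 -202.4] [34.3 41.2] 89.2
  P 0.58 [429.7 257.4] [ 454.1 -211.2    3. ]
counter
  T 0.63 [338. 270.  23.  25.] [425.9   7.2] [45.2 49.8] 44.2
  P 0.95 [335.8 268.9] [430.8   1.    3. ]
rubber
  T 0.78 [286. 262.  23.  15.] [451.9 117.1] [22.7 53.5] 79.9
  P 0.78 [282.6 261.5] [448.8 120.1   3. ]
  P 0.25 [429.7 258.5] [ 451.6 -211.2    3. ]
```

View pics/crop1.png

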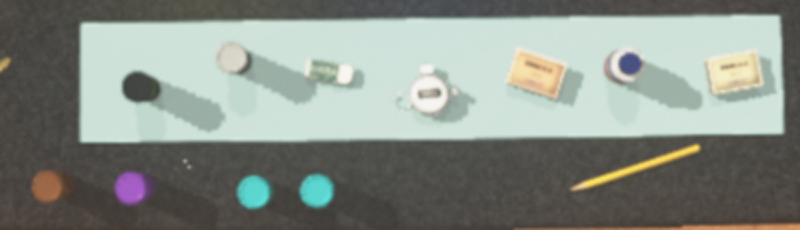

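The crop confirms the choice. The mat holds the banded pot with a black lid at crop (139,86), the plain pot with a grey lid at (233,58), the orange box at (536,72), the tin at (626,64) and the cream box at (734,72). The brown, purple and turquoise look-alikes are all below the mat. The networks are a few pixels off, so I'll refine by colour.

```bash
python3 - <<'E'
from h import *
im=cv2.imread("pics/top0.png"); hsv=cv2.cvtColor(im,cv2.COLOR_BGR2HSV); H,S,V=[hsv[...,i].astype(int) for i in range(3)]
for (u,v) in [(388,261),(487,261),(480,261),(190,268),(237,254),(434,257),(220,240),(463,190),(400,262)]: print((u,v),hsv[v,u])
def seg(name,m,c,z,r):
    k=np.zeros(m.shape,bool); k[c[1]-r:c[1]+r,c[0]-r:c[0]+r]=1
    n,l,st,ce=cv2.connectedComponentsWithStats((m&k).astype(np.uint8)); 
    i=1+np.argmax(st[1:,4]); print(name,ce[i].round(1),st[i,4],*rect("top",l==i,z),"centroid",world("top",ce[i],z)[0,:2].round(1))
warm=(H<35)&(S>35)&(V>90)
seg("orange",warm,(388,261),20,20); seg("cream",warm,(487,261),20,20)
seg("blue",(H>100)&(H<125)&(S>150),(332,190),14,50)
seg("yellow",(H>20)&(H<35)&(S>150),(220,185),14,40)
seg("red",((H<8)|(H>172))&(S>150),(463,183),14,25)
seg("banded",V<75,(190,268),61,14)
seg("plain",(S<22)&(V>80),(237,254),61,12)
seg("cap",(H>105)&(H<135)&(S>80)&(V<140),(434,257),73,12)
print([world("top",p,z)[0,:2].round(1) for p,z in(((189.7,268),61),((236.5,254),61),((434.5,256.5),73))])
E
```

```text
(388, 261) [ 19  85 242]
(487, 261) [ 23  61 239]
(480, 261) [ 25  49 244]
(190, 268) [53 14 71]
(237, 254) [ 24  19 217]
(434, 257) [116 112 130]
(220, 240) [ 77  20 225]
(463, 190) [  1 180 242]
(400, 262) [ 17  73 223]
orange [388.  261.7] 465 [ 444.8 -114.5] [39.4 58.1] 70.9 centroid [ 444.6 -114.6]
cream [486.7 261. ] 425 [ 443.  -337.9] [59.3 38.3] 100.3 centroid [ 443.4 -337.7]
blue [331.3 189.3] 3433 [609.5   8.7] [164.2 108.3] 102.1 centroid [609.3   8.8]
yellow [212.8 180. ] 628 [622.9 261.2] [ 71.3 136.8] 81.6 centroid [635. 277.]
red [462.5 182.4] 975 [ 622.5 -289.8] [72.5 73.6] 82.4 centroid [ 623.  -289.6]
banded [188.9 268.3] 138 [432.7 319.9] [25.2 29.6] 63.4 centroid [433.  319.8]
plain [235.  251.4] 417 [464.1 215.7] [49.8 50. ] 89.9 centroid [468.3 218.9]
cap [434.6 256.4] 65 [ 452.6 -208.9] [17.1 19.5] 89.3 centroid [ 451.8 -209.2]
[array([433.6, 317.9]), array([462.8, 215.6]), array([ 451.6, -208.9])]
```

```bash
cat > plan.py <<'E'
import sys; from h import *
# waypoints x,y,z,theta(deg, tool x heading),grip[,maxstep mm]; plans from the measured pose
s=observe(); p=np.array(s["tcp_pos"]); X=R.from_quat(s["ee_rot"]).as_matrix()
th=np.degrees(np.arctan2(X[1,0],X[0,0])); print("at",p.round(1),round(th,1),"gap",round(s["finger_gap"],1),"t",round(s["time_s"],1))
for a in sys.argv[1:]:
    w=[float(v) for v in a.split(",")]; step=w[5] if len(w)>5 else 55
    t=np.array(w[:3]); dth=(w[3]-th+180)%360-180
    n=max(1,int(np.ceil(max(np.linalg.norm(t-p)/step,abs(dth)/5-1e-3-.05))))
    for i in range(n):
        d=(t-p)/(n-i); q=np.radians(th); k=np.clip((th-w[3]+180)%360-180,-360,360)/(n-i)/5
        r=np.round([(d[0]*np.cos(q)+d[1]*np.sin(q))/60,(d[0]*np.sin(q)-d[1]*np.cos(q))/60,-d[2]/60,np.clip(k,-1,1)],2)
        print(f"[{r[0]:g},{r[1]:g},{r[2]:g},{r[3]:g},{w[4]:g}]",end=", ")
        p=p+60*np.array([r[0]*np.cos(q)+r[1]*np.sin(q),r[0]*np.sin(q)-r[1]*np.cos(q),-r[2]]); th-=5*r[3]
    print(" ->",p.round(1),round(th,1))
E
python3 plan.py 450,200,150,112,-1 444.7,-114.5,90,70.9,-1
```

```text
at [224.  474.8 226.8] 154.7 gap 91.8 t 1.1
[-0.6,-0.28,0.14,0.95,-1], [-0.62,-0.23,0.14,0.95,-1], [-0.63,-0.18,0.14,0.95,-1], [-0.65,-0.13,0.14,0.95,-1], [-0.65,-0.07,0.14,0.95,-1], [-0.66,-0.02,0.14,0.95,-1], [-0.66,0.04,0.15,0.95,-1], [-0.65,0.09,0.14,0.95,-1], [-0.64,0.14,0.15,0.95,-1],  -> [449.9 200.1 150. ] 112.0
[-0.54,-0.23,0.11,0.91,-1], [-0.55,-0.18,0.11,0.91,-1], [-0.57,-0.14,0.11,0.91,-1], [-0.57,-0.09,0.11,0.91,-1], [-0.58,-0.05,0.11,0.92,-1], [-0.58,-0,0.11,0.91,-1], [-0.58,0.04,0.11,0.92,-1], [-0.58,0.09,0.11,0.91,-1], [-0.57,0.14,0.12,0.92,-1],  -> [ 444.7 -114.7   90. ] 70.9
```

arm_command --pt "-0.6 -0.28 0.14 0.95 -1" --pt "-0.62 -0.23 0.14 0.95 -1" --pt "-0.63 -0.18 0.14 0.95 -1" --pt "-0.65 -0.13 0.14 0.95 -1" --pt "-0.65 -0.07 0.14 0.95 -1" --pt "-0.66 -0.02 0.14 0.95 -1" --pt "-0.66 0.04 0.15 0.95 -1" --pt "-0.65 0.09 0.14 0.95 -1"

```text
time_s: 2.15
tcp_pos: [426.0, 229.6, 158.8]
ee_rot: [0.526, 0.851, 0.0, 0.0]
wrist_force: [0.8, -0.2, 0.4]
finger_gap: 91.8
grasp_force: 0.0
```

arm_command --pt "-0.64 0.14 0.15 0.95 -1" --pt "-0.54 -0.23 0.11 0.91 -1" --pt "-0.55 -0.18 0.11 0.91 -1" --pt "-0.57 -0.14 0.11 0.91 -1" --pt "-0.57 -0.09 0.11 0.91 -1" --pt "-0.58 -0.05 0.11 0.92 -1" --pt "-0.58 0 0.11 0.91 -1" --pt "-0.58 0.04 0.11 0.92 -1"

```text
time_s: 3.15
tcp_pos: [446.0, -45.4, 103.7]
ee_rot: [0.767, 0.642, 0.0, 0.0]
wrist_force: [-0.4, -0.2, 0.4]
finger_gap: 91.8
grasp_force: 0.0
```

```bash
python3 plan.py 444.7,-114.5,80,70.9,-0.4 444.7,-114.5,8,70.9,-0.4,30 444.7,-114.5,5.5,70.9,-0.4; python3 - <<'E'
from h import *
im=read_camera("top")[:,:,::-1]; cv2.imwrite("pics/t1.png",cv2.resize(im[150:330,280:520],None,fx=3,fy=3))
E
```

```text
at [446.  -45.4 103.7] 79.9 gap 91.8 t 3.1
[-0.57,0.09,0.2,0.9,-0.4], [-0.56,0.14,0.2,0.9,-0.4],  -> [ 445.  -114.7   79.7] 70.9
[0,-0,0.4,-0,-0.4], [0,-0,0.4,-0,-0.4], [0,-0,0.4,-0,-0.4],  -> [ 445.  -114.7    7.7] 70.9
[0,-0,0.04,-0,-0.4],  -> [ 445.  -114.7    5.3] 70.9
```

View pics/t1.png

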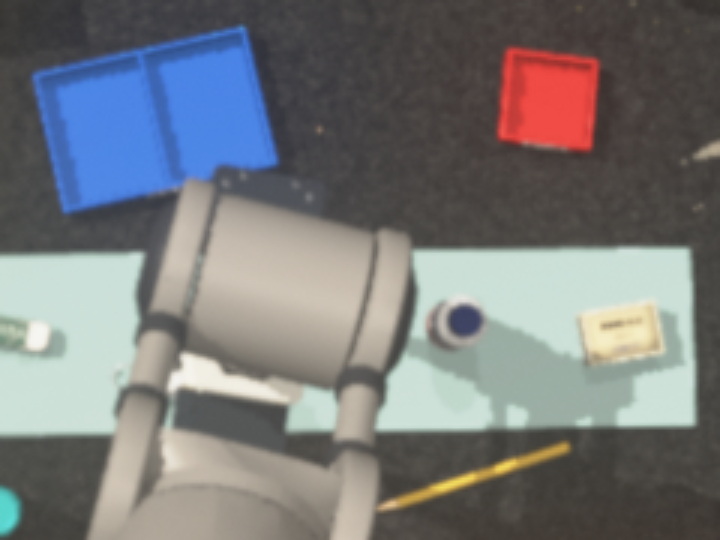

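The arm hides the orange box here. The rest of the scene (tin at about (460,322) in this crop, cream box at (622,333)) is undisturbed. The position estimate is good enough for a 64 mm opening on a 40 mm box, so I'm going down.

arm_command --pt "-0.57 0.09 0.2 0.9 -0.4" --pt "-0.56 0.14 0.2 0.9 -0.4" --pt "0 0 0.4 0 -0.4" --pt "0 0 0.4 0 -0.4" --pt "0 0 0.4 0 -0.4" --pt "0 0 0.04 0 -0.4" --pt "0 0 0 0 -0.4"

```text
time_s: 4.08
tcp_pos: [445.4, -113.5, 5.8]
ee_rot: [0.814, 0.581, 0.0, 0.0]
wrist_force: [0.1, 0.0, -1.4]
finger_gap: 64.4
grasp_force: 0.0
```

arm_command --pt "0 0 0 0 0.3" --pt "0 0 0 0 0.3" --pt "0 0 0 0 0.3" --pt "0 0 0 0 0.3" --pt "0 0 0 0 0.3"

```text
time_s: 4.7
tcp_pos: [445.4, -113.6, 5.8]
ee_rot: [0.814, 0.581, 0.0, 0.0]
wrist_force: [-0.9, 1.7, 5.4]
finger_gap: 41.2
grasp_force: 30.0
```

```bash
python3 plan.py 445,-114.5,85,70.9,0.3,40 601.1,47.9,85,102.1,0.3 601.1,47.9,7,102.1,0.3,30 
```

```text
at [ 445.4 -113.6    5.8] 71.0 gap 41.2 t 4.7
[-0.01,-0,-0.66,0.01,0.3], [-0.01,-0,-0.66,0.02,0.3],  -> [ 445.  -114.7   85. ] 70.9
[0.49,0.22,0,-0.89,0.3], [0.47,0.26,0,-0.89,0.3], [0.45,0.3,0,-0.89,0.3], [0.42,0.33,0,-0.89,0.3], [0.39,0.36,0,-0.89,0.3], [0.37,0.4,0,-0.9,0.3], [0.33,0.42,0,-0.89,0.3],  -> [601.2  47.9  85. ] 102.1
[0,-0,0.43,-0,0.3], [0,-0,0.44,-0,0.3], [0,-0,0.43,-0,0.3],  -> [601.2  47.9   7. ] 102.1
```

arm_command --pt "0 0 -0.66 0 0.3" --pt "0 0 -0.66 0 0.3" --pt "0.49 0.22 0 -0.89 0.3" --pt "0.47 0.26 0 -0.89 0.3" --pt "0.45 0.3 0 -0.89 0.3" --pt "0.42 0.33 0 -0.89 0.3" --pt "0.39 0.36 0 -0.89 0.3" --pt "0.37 0.4 0 -0.9 0.3"

```text
time_s: 5.7
tcp_pos: [579.0, 27.3, 84.2]
ee_rot: [0.656, 0.754, -0.0, -0.0]
wrist_force: [0.4, -0.1, -0.6]
finger_gap: 40.6
grasp_force: 30.0
```

```bash
python3 plan.py 601.1,47.9,85,102.1,0.3 601.1,47.9,7,102.1,0.3,30 
```

```text
at [579.   27.3  84.2] 97.9 gap 40.6 t 5.7
[0.29,0.41,-0.01,-0.83,0.3],  -> [600.9  48.   84.8] 102.1
[-0,0,0.43,-0,0.3], [-0,0,0.43,-0,0.3], [-0,0,0.44,-0,0.3],  -> [600.9  48.    6.8] 102.1
```

arm_command --pt "0.31 0.42 0 -0.85 0.3" --pt "0 0 0.43 0 0.3" --pt "0 0 0.43 0 0.3" --pt "0 0 0.4 0 0.3" --pt "0 0 0.02 0 0.3" --pt "0 0 0 0 0.3"

```text
time_s: 6.45
tcp_pos: [600.9, 48.4, 7.9]
ee_rot: [0.629, 0.777, -0.0, -0.0]
wrist_force: [-0.5, 0.8, -0.0]
finger_gap: 40.9
grasp_force: 30.0
```

arm_command --pt "0 0 0 0 -0.1" --pt "0 0 0 0 -0.1" --pt "0 0 0 0 -0.1" --pt "0 0 -0.2 0 -0.1" --pt "0 0 -0.5 0 -0.4" --pt "0 0 -0.7 0 -0.4"

```text
time_s: 7.2
tcp_pos: [600.4, 48.4, 92.5]
ee_rot: [0.629, 0.777, -0.0, -0.001]
wrist_force: [2.1, -0.4, 0.0]
finger_gap: 62.8
grasp_force: 0.0
```

```bash
python3 plan.py 443.2,-337.8,110,100.3,-0.4 443.2,-337.8,5.5,100.3,-0.4,30 
```

```text
at [600.4  48.4  92.5] 102.0 gap 62.8 t 7.2
[-0.72,-0.49,-0.04,0.04,-0.4], [-0.72,-0.49,-0.04,0.04,-0.4], [-0.72,-0.48,-0.04,0.04,-0.4], [-0.72,-0.48,-0.03,0.05,-0.4], [-0.73,-0.48,-0.04,0.04,-0.4], [-0.73,-0.47,-0.03,0.05,-0.4], [-0.73,-0.47,-0.04,0.04,-0.4], [-0.73,-0.47,-0.03,0.05,-0.4],  -> [ 443.3 -337.9  109.9] 100.3
[0,-0,0.44,-0,-0.4], [0,-0,0.43,-0,-0.4], [0,-0,0.44,-0,-0.4], [0,-0,0.43,-0,-0.4],  -> [ 443.3 -337.9    5.5] 100.3
```

arm_command --pt "-0.72 -0.49 -0.08 0.04 -0.4" --pt "-0.72 -0.49 -0.04 0.04 -0.4" --pt "-0.72 -0.48 -0.04 0.04 -0.4" --pt "-0.72 -0.48 -0.03 0.05 -0.4" --pt "-0.73 -0.48 -0.04 0.04 -0.4" --pt "-0.73 -0.47 -0.03 0.05 -0.4" --pt "-0.73 -0.47 0 0.04 -0.4" --pt "-0.73 -0.47 0 0.05 -0.4"

```text
time_s: 8.2
tcp_pos: [443.3, -339.7, 108.4]
ee_rot: [0.641, 0.768, 0.0, 0.001]
wrist_force: [0.1, 0.2, -0.0]
finger_gap: 64.5
grasp_force: 0.0
```

```bash
python3 plan.py 443.2,-337.8,110,100.3,-0.4 443.2,-337.8,5.5,100.3,-0.4,30;  python3 - <<'E'
from h import *
im=read_camera("top")[:,:,::-1]; cv2.imwrite("pics/t2.png",cv2.resize(im[130:330,140:520],None,fx=2,fy=2))
E
```

```text
at [ 443.3 -339.7  108.4] 100.3 gap 64.5 t 8.2
[0.03,0,-0.03,-0,-0.4],  -> [ 443.  -337.9  110.2] 100.3
[0,0,0.44,-0,-0.4], [0,0,0.44,-0,-0.4], [0,0,0.43,-0,-0.4], [0,0,0.44,-0,-0.4],  -> [ 443.  -337.9    5.2] 100.3
```

View pics/t2.png

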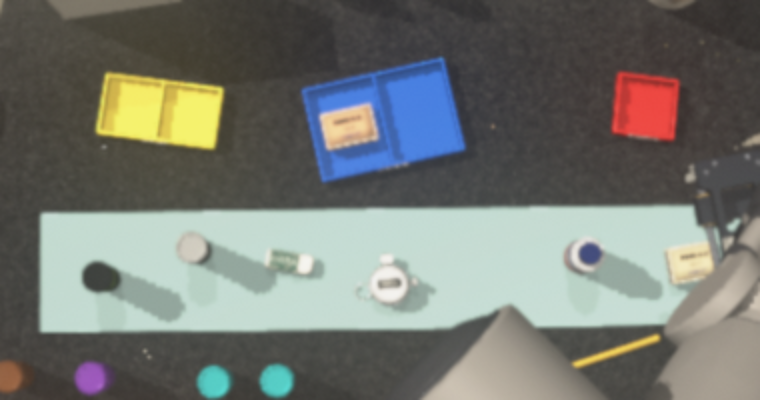

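The orange box lies flat inside the blue tray's left compartment at crop (349,126), clear of the walls, and nothing else has moved. Next I'll take the cream box.

arm_command --pt "0.02 0 0.4 0 -0.4" --pt "0 0 0.44 0 -0.4" --pt "0 0 0.44 0 -0.4" --pt "0 0 0.41 0 -0.4" --pt "0 0 0.02 0 -0.4" --pt "0 0 0 0 -0.4"

```text
time_s: 9.0
tcp_pos: [444.0, -336.9, 5.6]
ee_rot: [0.641, 0.768, 0.0, 0.0]
wrist_force: [1.1, 0.0, 0.8]
finger_gap: 64.3
grasp_force: 0.0
```

arm_command --pt "0 0 0 0 0.3" --pt "0 0 0 0 0.3" --pt "0 0 0 0 0.3" --pt "0 0 0 0 0.3" --pt "0 0 0 0 0.3"

```text
time_s: 9.62
tcp_pos: [443.8, -336.9, 5.1]
ee_rot: [0.641, 0.768, 0.0, 0.0]
wrist_force: [-0.6, 0.5, 5.5]
finger_gap: 41.0
grasp_force: 29.9
```

```bash
python3 plan.py 443,-338,110,100.3,0.3,52 617.9,-30.3,110,102.1,0.3 617.9,-30.3,8,102.1,0.3,35
```

```text
at [ 443.8 -336.9    5.1] 100.3 gap 41.0 t 9.6
[-0.01,-0.01,-0.58,-0,0.3], [-0,-0,-0.58,-0,0.3], [-0.01,-0.01,-0.59,-0,0.3],  -> [ 442.9 -338.3  110.1] 100.3
[0.65,0.54,0,-0.05,0.3], [0.64,0.54,0,-0.05,0.3], [0.64,0.55,0,-0.05,0.3], [0.64,0.55,0,-0.05,0.3], [0.64,0.55,0,-0.05,0.3], [0.64,0.56,0,-0.06,0.3], [0.63,0.56,0,-0.05,0.3],  -> [618.1 -30.2 110.1] 102.1
[-0,-0,0.57,-0,0.3], [-0,-0,0.57,-0,0.3], [-0,-0,0.56,-0,0.3],  -> [618.1 -30.2   8.1] 102.1
```

arm_command --pt "0 0 -0.58 0 0.3" --pt "0 0 -0.58 0 0.3" --pt "0 0 -0.59 0 0.3" --pt "0.65 0.54 0 -0.05 0.3" --pt "0.64 0.54 0 -0.05 0.3" --pt "0.64 0.55 0 -0.05 0.3" --pt "0.64 0.55 0 -0.05 0.3" --pt "0.64 0.55 0 -0.05 0.3"

```text
time_s: 10.62
tcp_pos: [569.0, -115.4, 109.4]
ee_rot: [0.632, 0.775, -0.0, -0.0]
wrist_force: [1.3, -0.6, 0.2]
finger_gap: 41.2
grasp_force: 29.9
```

arm_command --pt "0.63 0.55 0 -0.05 0.3" --pt "0.6 0.53 0 -0.05 0.3" --pt "0 0 0 0 0.3"

```text
time_s: 11.0
tcp_pos: [617.9, -28.3, 109.0]
ee_rot: [0.627, 0.779, 0.0, -0.0]
wrist_force: [-0.2, 0.1, -0.9]
finger_gap: 41.0
grasp_force: 30.0
```

```bash
python3 plan.py 617.9,-30.3,7,102.1,0.3,35
```

```text
at [617.9 -28.3 109. ] 102.3 gap 41.0 t 11.0
[-0.01,-0,0.57,0.01,0.3], [-0.01,-0,0.57,0.01,0.3], [-0.01,-0.01,0.56,0.02,0.3],  -> [617.7 -30.2   7. ] 102.1
```

arm_command --pt "-0.02 0 0.57 0 0.3" --pt "-0.02 0 0.57 0 0.3" --pt "0 0 0.5 0 0.3" --pt "0 0 0.06 0 0.3" --pt "0 0 0 0 0.3"

```text
time_s: 11.62
tcp_pos: [617.6, -34.4, 8.2]
ee_rot: [0.629, 0.777, 0.0, 0.0]
wrist_force: [1.3, -0.5, -0.5]
finger_gap: 41.1
grasp_force: 30.0
```

arm_command --pt "0 0 0 0 -0.1" --pt "0 0 0 0 -0.1" --pt "0 0 0 0 -0.1" --pt "0 0 -0.2 0 -0.1" --pt "0 0 -0.5 0 -0.4" --pt "0 0 -0.8 0 -0.6" --pt "0 0 -0.8 0 -0.6"

```text
time_s: 12.5
tcp_pos: [617.4, -33.8, 147.9]
ee_rot: [0.629, 0.777, 0.0, 0.0]
wrist_force: [0.7, -0.7, -0.2]
finger_gap: 72.5
grasp_force: 0.0
```

```bash
python3 plan.py 463,215.6,130,81.6,-0.6 463,215.6,24,81.6,-0.6,30
```

```text
at [617.4 -33.8 147.9] 102.0 gap 72.5 t 12.5
[0.77,-0.27,0.05,0.68,-0.6], [0.75,-0.32,0.05,0.68,-0.6], [0.73,-0.36,0.05,0.68,-0.6], [0.7,-0.41,0.05,0.68,-0.6], [0.68,-0.45,0.05,0.68,-0.6], [0.65,-0.49,0.05,0.69,-0.6],  -> [462.9 215.3 129.9] 81.6
[0,0,0.44,-0,-0.6], [0,0,0.44,-0,-0.6], [0,0,0.44,-0,-0.6], [0,0,0.45,-0,-0.6],  -> [462.9 215.3  23.7] 81.6
```

arm_command --pt "0.77 -0.27 0.05 0.68 -0.6" --pt "0.75 -0.32 0.05 0.68 -0.6" --pt "0.73 -0.36 0.05 0.68 -0.6" --pt "0.7 -0.41 0.05 0.68 -0.6" --pt "0.68 -0.45 0.05 0.68 -0.6" --pt "0.65 -0.49 0.05 0.69 -0.6" --pt "0 0 0 0 -0.6"

```text
time_s: 13.38
tcp_pos: [461.3, 217.6, 128.5]
ee_rot: [0.756, 0.655, 0.0, -0.0]
wrist_force: [-0.1, -0.3, 0.3]
finger_gap: 73.2
grasp_force: 0.0
```

```bash
python3 plan.py 463,215.6,24,81.6,-0.6,30;  python3 - <<'E'
from h import *
im=read_camera("top")[:,:,::-1]; cv2.imwrite("pics/t3.png",cv2.resize(im[130:330,140:520],None,fx=2,fy=2))
E
```

```text
at [461.3 217.6 128.5] 81.8 gap 73.2 t 13.4
[-0.01,0.01,0.44,0.01,-0.6], [-0.01,0.01,0.43,0.01,-0.6], [-0,0.01,0.44,0.01,-0.6], [-0.01,0,0.43,0.02,-0.6],  -> [462.8 215.5  24.1] 81.6
```

View pics/t3.png

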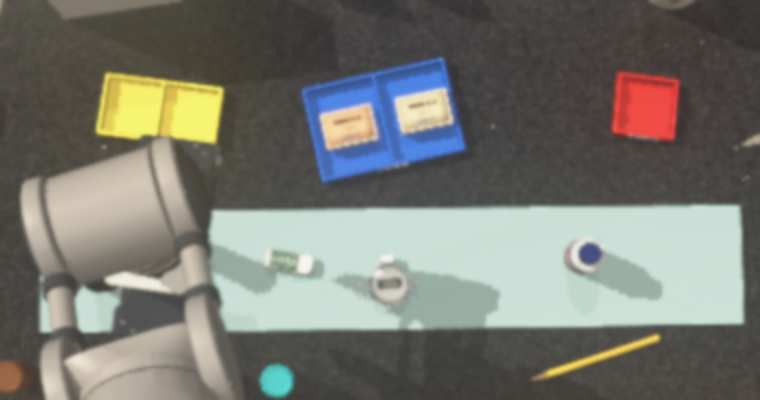

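Both boxes lie flat in the blue tray's compartments, orange at crop (349,126) and cream at (424,110), clear of the walls. Next I'll take the plain pot.

arm_command --pt "-0.02 0.02 0.43 0 -0.6" --pt "-0.01 0.01 0.43 0 -0.6" --pt "0 0 0.44 0 -0.6" --pt "0 0 0.44 0 -0.6" --pt "0 0 0 0 -0.6"

```text
time_s: 14.05
tcp_pos: [464.4, 211.8, 22.3]
ee_rot: [0.757, 0.653, -0.001, -0.001]
wrist_force: [-0.3, 0.3, -0.4]
finger_gap: 73.5
grasp_force: 0.0
```

arm_command --pt "0 0 0 0 0.5" --pt "0 0 0 0 0.5" --pt "0 0 0 0 0.5" --pt "0 0 0 0 0.5" --pt "0 0 0 0 0.5" --pt "0 0 0 0 0.5"

```text
time_s: 14.8
tcp_pos: [464.7, 213.4, 23.6]
ee_rot: [0.757, 0.653, 0.0, 0.0]
wrist_force: [-1.1, -0.3, 2.7]
finger_gap: 32.8
grasp_force: 30.0
```

```bash
python3 plan.py 463,215.6,104,81.6,0.5,40 617.9,228.4,104,81.6,0.5,45 617.9,228.4,25,81.6,0.5,27
```

```text
at [464.7 213.4  23.6] 81.6 gap 32.8 t 14.8
[0.01,-0.01,-0.45,0,0.5], [0.01,-0.01,-0.45,0,0.5], [0.01,-0.01,-0.44,0,0.5],  -> [463.1 215.4 104. ] 81.6
[0.15,0.63,-0,0,0.5], [0.15,0.63,-0,0,0.5], [0.15,0.63,-0,0,0.5], [0.14,0.63,-0,0,0.5],  -> [617.9 228.3 104. ] 81.6
[0,-0,0.44,0,0.5], [0,-0,0.44,0,0.5], [0,-0,0.44,0,0.5],  -> [617.9 228.3  24.8] 81.6
```

arm_command --pt "0 0 -0.45 0 0.5" --pt "0 0 -0.45 0 0.5" --pt "0 0 -0.44 0 0.5" --pt "0.18 0.63 0 0 0.5" --pt "0.16 0.63 0 0 0.5" --pt "0.16 0.63 0 0 0.5" --pt "0.13 0.6 0 0 0.5" --pt "0 0 0 0 0.5"

```text
time_s: 15.8
tcp_pos: [619.5, 228.5, 102.7]
ee_rot: [0.757, 0.653, 0.0, 0.0]
wrist_force: [-0.2, -0.5, -0.6]
finger_gap: 32.6
grasp_force: 30.0
```

```bash
python3 plan.py 617.9,228.4,25,81.6,0.5,27;  python3 - <<'E'
from h import *
im=read_camera("side")[:,:,::-1]; cv2.imwrite("pics/s1.png",cv2.resize(im[180:330,180:400],None,fx=3,fy=3))
E
```

```text
at [619.5 228.5 102.7] 81.5 gap 32.6 t 15.8
[-0,-0.01,0.43,-0,0.5], [-0,-0.01,0.43,-0.01,0.5], [-0,-0.01,0.43,-0,0.5],  -> [617.7 228.7  25.3] 81.6
```

View pics/s1.png

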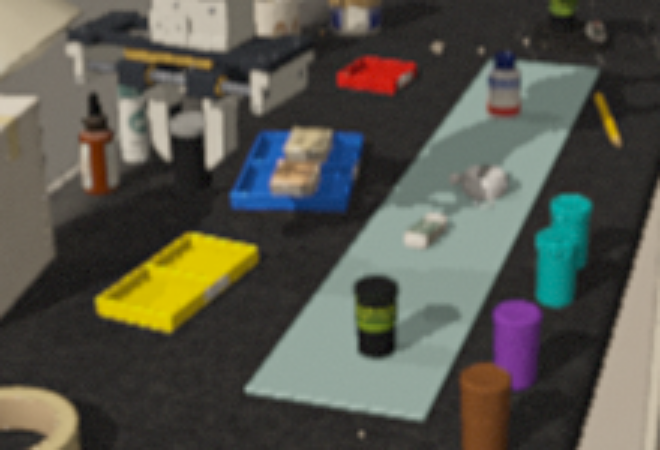

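The plain pot hangs upright in the gripper at crop (190,150), above the yellow tray's far compartment. The banded pot still stands at (375,315), and the look-alikes are untouched. I'm lowering it.

arm_command --pt "0 -0.01 0.43 0 0.5" --pt "0 -0.01 0.43 0 0.5" --pt "0 0 0.35 0 0.5" --pt "0 0 0.08 0 0.5" --pt "0 0 0 0 0.5" --pt "0 0 0 0 0.5"

```text
time_s: 16.6
tcp_pos: [617.2, 229.2, 27.6]
ee_rot: [0.757, 0.653, 0.001, 0.0]
wrist_force: [0.8, 0.5, -0.2]
finger_gap: 32.2
grasp_force: 30.0
```

arm_command --pt "0 0 0 0 0" --pt "0 0 0 0 -0.3" --pt "0 0 0 0 -0.5" --pt "0 0 0 0 -0.5" --pt "0 0 -0.3 0 -0.6" --pt "0 0 -0.7 0 -0.6" --pt "0 0 -0.8 0 -0.6" --pt "0 0 0 0 -0.6"

```text
time_s: 17.6
tcp_pos: [619.5, 229.7, 140.7]
ee_rot: [0.757, 0.653, 0.005, 0.002]
wrist_force: [0.5, -0.8, 0.4]
finger_gap: 73.4
grasp_force: 0.0
```

```bash
python3 plan.py 433.4,319,130,81.6,-0.6  433.4,319,23.5,81.6,-0.6,30
```

```text
at [619.5 229.7 140.7] 81.6 gap 73.4 t 17.6
[0.25,-0.82,0.04,-0,-0.6], [0.26,-0.82,0.05,-0,-0.6], [0.25,-0.82,0.04,-0,-0.6], [0.26,-0.83,0.05,-0,-0.6],  -> [433.1 319.1 129.9] 81.6
[-0,0,0.44,-0,-0.6], [-0,0,0.44,-0,-0.6], [-0,0,0.45,-0,-0.6], [-0,0,0.44,-0,-0.6],  -> [433.1 319.1  23.7] 81.6
```

arm_command --pt "0.25 -0.82 0.03 0 -0.6" --pt "0.26 -0.82 0.04 0 -0.6" --pt "0.25 -0.82 0.04 0 -0.6" --pt "0.26 -0.83 0.04 0 -0.6" --pt "0 0 0 0 -0.6" --pt "0 0 0 0 -0.6"

```text
time_s: 18.35
tcp_pos: [430.9, 318.5, 125.8]
ee_rot: [0.757, 0.654, 0.001, 0.0]
wrist_force: [0.5, -0.7, -0.8]
finger_gap: 73.2
grasp_force: 0.0
```

```bash
python3 plan.py 433.4,319,23.5,81.6,-0.6,27;  python3 - <<'E'
from h import *
im=read_camera("side")[:,:,::-1]; cv2.imwrite("pics/s2.png",cv2.resize(im[180:330,180:400],None,fx=3,fy=3))
E
```

```text
at [430.9 318.5 125.8] 81.6 gap 73.2 t 18.4
[0,0.01,0.43,0,-0.6], [0,0.01,0.42,0,-0.6], [0.01,0.01,0.43,0,-0.6], [0,0.01,0.42,0.01,-0.6],  -> [433.4 318.7  23.8] 81.6
```

View pics/s2.png

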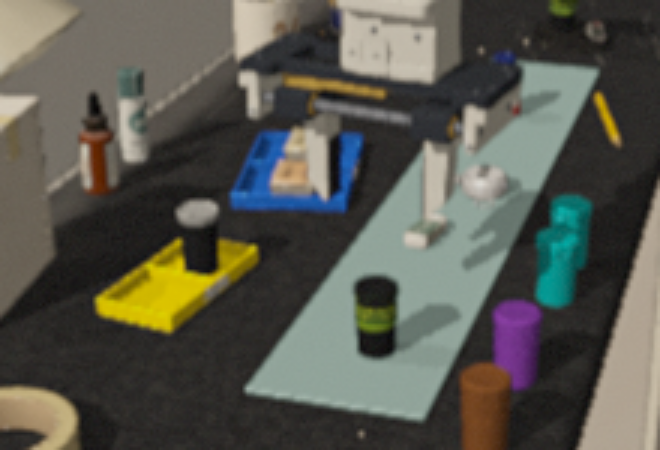

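The plain pot stands upright in the yellow tray's far compartment at crop (200,235). Next I'll take the banded pot at (375,315).

arm_command --pt "0 0.01 0.43 0 -0.6" --pt "0 0.02 0.42 0 -0.6" --pt "0 0.01 0.43 0 -0.6" --pt "0 0 0.42 0 -0.6" --pt "0 0 0 0 -0.6"

```text
time_s: 19.02
tcp_pos: [432.7, 316.7, 21.6]
ee_rot: [0.758, 0.653, -0.002, -0.0]
wrist_force: [-0.3, -0.4, 0.2]
finger_gap: 73.6
grasp_force: 0.0
```

arm_command --pt "0 0 0 0 0.5" --pt "0 0 0 0 0.5" --pt "0 0 0 0 0.5" --pt "0 0 0 0 0.5" --pt "0 0 0 0 0.5" --pt "0 0 0 0 0.5"

```text
time_s: 19.77
tcp_pos: [433.0, 318.2, 23.7]
ee_rot: [0.757, 0.653, 0.0, 0.0]
wrist_force: [0.7, 1.2, 3.0]
finger_gap: 32.1
grasp_force: 30.0
```

```bash
python3 plan.py 433,319,104,81.6,0.5,40 627.5,293.6,104,81.6,0.5,45 627.5,293.6,25,81.6,0.5,27
```

```text
at [433.  318.2  23.7] 81.6 gap 32.1 t 19.8
[0,-0,-0.45,-0,0.5], [0.01,-0,-0.44,-0,0.5], [0,-0,-0.45,-0,0.5],  -> [433.1 318.8 104.1] 81.6
[0.01,0.65,0,-0,0.5], [0.01,0.65,0,-0,0.5], [0.01,0.66,0,-0,0.5], [0.01,0.65,0,-0,0.5], [0.02,0.66,0,-0,0.5],  -> [627.7 293.7 104.1] 81.6
[-0,-0,0.44,-0,0.5], [-0,-0,0.44,-0,0.5], [-0,-0,0.44,-0,0.5],  -> [627.7 293.7  24.9] 81.6
```

arm_command --pt "0 0 -0.45 0 0.5" --pt "0 0 -0.44 0 0.5" --pt "0 0 -0.45 0 0.5" --pt "0.02 0.65 0 0 0.5" --pt "0.02 0.65 0 0 0.5" --pt "0.02 0.66 0 0 0.5" --pt "0.02 0.65 0 0 0.5" --pt "0.02 0.66 0 0 0.5"

```text
time_s: 20.78
tcp_pos: [628.6, 295.0, 103.3]
ee_rot: [0.757, 0.653, -0.0, -0.0]
wrist_force: [0.7, 1.2, 0.1]
finger_gap: 32.1
grasp_force: 30.0
```

arm_command --pt "0 0 0 0 0.5" --pt "0 0 0 0 0.5" --pt "0 0 0 0 0.5"

```text
time_s: 21.15
tcp_pos: [626.5, 295.7, 103.8]
ee_rot: [0.757, 0.654, -0.0, -0.0]
wrist_force: [1.0, -0.2, 0.7]
finger_gap: 32.7
grasp_force: 30.0
```

```bash
python3 plan.py  627.5,293.6,24.5,81.6,0.5,27
```

```text
at [626.5 295.7 103.8] 81.6 gap 32.7 t 21.1
[-0.01,0.01,0.44,0,0.5], [-0.01,0.01,0.44,0,0.5], [-0.01,0,0.44,0.01,0.5],  -> [627.5 293.8  24.6] 81.6
```

arm_command --pt "-0.01 0 0.44 0 0.5" --pt "-0.01 0 0.44 0 0.5" --pt "0 0 0.38 0 0.5" --pt "0 0 0.06 0 0.5" --pt "0 0 0 0 0.5" --pt "0 0 0 0 0.5"

```text
time_s: 21.9
tcp_pos: [628.0, 294.4, 25.8]
ee_rot: [0.757, 0.653, 0.001, 0.0]
wrist_force: [0.1, 1.2, 0.7]
finger_gap: 32.4
grasp_force: 30.0
```

arm_command --pt "0 0 0 0 0" --pt "0 0 0 0 -0.3" --pt "0 0 0 0 -0.5" --pt "0 0 0 0 -0.5" --pt "0 0 -0.3 0 -0.6" --pt "0 0 -0.7 0 -0.6" --pt "0 0 -0.8 0 -0.6" --pt "0 0 0 0 -0.6"

```text
time_s: 22.9
tcp_pos: [630.3, 295.1, 139.4]
ee_rot: [0.757, 0.653, 0.005, 0.002]
wrist_force: [0.1, -0.6, 0.6]
finger_gap: 73.7
grasp_force: 0.0
```

```bash
python3 plan.py 540,40,135,82.4,-0.6 451.8,-209,130,82.4,-0.6  451.8,-209,23.5,82.4,-0.6,30
```

```text
at [630.3 295.1 139.4] 81.6 gap 73.7 t 22.9
[-0.89,-0.17,0.01,-0.03,-0.6], [-0.88,-0.18,0.02,-0.03,-0.6], [-0.88,-0.18,0.01,-0.03,-0.6], [-0.89,-0.18,0.02,-0.04,-0.6], [-0.88,-0.18,0.01,-0.03,-0.6],  -> [540.1  40.  135.2] 82.4
[-0.86,-0.18,0.02,-0,-0.6], [-0.86,-0.18,0.02,-0,-0.6], [-0.86,-0.18,0.02,-0,-0.6], [-0.86,-0.18,0.01,-0,-0.6], [-0.87,-0.19,0.02,-0,-0.6],  -> [ 451.8 -209.1  129.8] 82.4
[0,0,0.44,-0,-0.6], [0,0,0.44,-0,-0.6], [0,0,0.45,-0,-0.6], [0,0,0.44,-0,-0.6],  -> [ 451.8 -209.1   23.6] 82.4
```

arm_command --pt "-0.89 -0.17 0 -0.03 -0.6" --pt "-0.88 -0.18 0 -0.03 -0.6" --pt "-0.88 -0.18 0 -0.03 -0.6" --pt "-0.89 -0.18 0 -0.04 -0.6" --pt "-0.88 -0.18 0 -0.03 -0.6" --pt "-0.86 -0.18 0 0 -0.6" --pt "-0.86 -0.18 0 0 -0.6" --pt "-0.86 -0.18 0 0 -0.6"

```text
time_s: 23.9
tcp_pos: [483.9, -111.6, 132.8]
ee_rot: [0.752, 0.659, 0.0, 0.0]
wrist_force: [0.1, -1.0, 1.2]
finger_gap: 73.2
grasp_force: 0.0
```

arm_command --pt "-0.86 -0.18 0.02 0 -0.6" --pt "-0.87 -0.19 0.02 0 -0.6" --pt "0 0 0 0 -0.6" --pt "0 0 0 0 -0.6" --pt "0 0 0 0 -0.6"

```text
time_s: 24.52
tcp_pos: [449.3, -208.9, 130.2]
ee_rot: [0.752, 0.659, 0.0, -0.0]
wrist_force: [0.2, -0.2, -0.5]
finger_gap: 73.6
grasp_force: 0.0
```

```bash
python3 plan.py 451.8,-209,23.5,82.4,-0.6,30;  python3 - <<'E'
from h import *
im=read_camera("top")[:,:,::-1]; cv2.imwrite("pics/t4.png",cv2.resize(im[130:330,140:520],None,fx=2,fy=2))
E
```

```text
at [ 449.3 -208.9  130.2] 82.5 gap 73.6 t 24.5
[0,0.01,0.44,0,-0.6], [0,0.01,0.45,0.01,-0.6], [0,0.01,0.44,0,-0.6], [0,0.01,0.45,0.01,-0.6],  -> [ 451.7 -209.2   23.4] 82.4
```

View pics/t4.png

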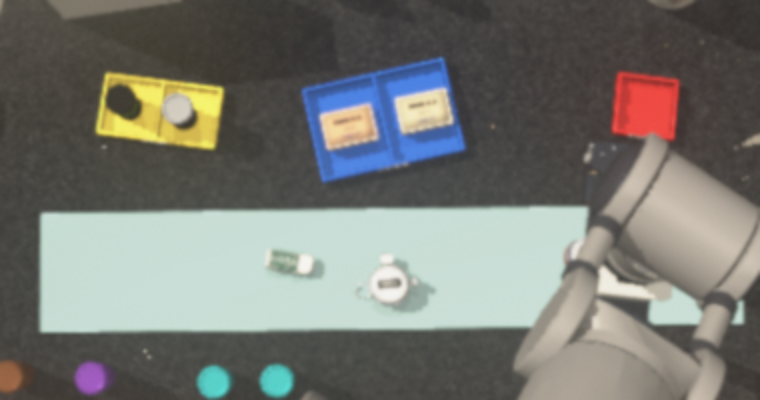

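Both pots stand in the yellow tray, banded at crop (123,100) and plain at (178,108). The counter, eraser and look-alikes are where they were. Next I'll take the tin.

arm_command --pt "0 0.01 0.44 0 -0.6" --pt "0 0.02 0.44 0 -0.6" --pt "0 0.01 0.44 0 -0.6" --pt "0 0 0.44 0 -0.6" --pt "0 0 0 0 -0.6"

```text
time_s: 25.2
tcp_pos: [450.6, -208.7, 23.1]
ee_rot: [0.752, 0.659, -0.0, -0.002]
wrist_force: [-0.3, 0.4, 1.1]
finger_gap: 73.8
grasp_force: 0.0
```

arm_command --pt "0 0 0 0 0.5" --pt "0 0 0 0 0.5" --pt "0 0 0 0 0.5" --pt "0 0 0 0 0.5" --pt "0 0 0 0 0.5" --pt "0 0 0 0 0.5"

```text
time_s: 25.95
tcp_pos: [451.6, -210.5, 24.9]
ee_rot: [0.752, 0.659, 0.0, 0.0]
wrist_force: [-0.2, 1.2, 5.8]
finger_gap: 37.7
grasp_force: 30.0
```

```bash
python3 plan.py 452,-209,104,82.4,0.5,40 622.5,-289.7,104,82.4,0.5,45
```

```text
at [ 451.6 -210.5   24.9] 82.4 gap 37.7 t 25.9
[0.01,0,-0.66,-0,0.5], [0.02,0,-0.66,-0,0.5],  -> [ 451.9 -208.8  104.1] 82.4
[-0.19,0.6,0,-0,0.5], [-0.19,0.6,0,-0,0.5], [-0.19,0.6,0,-0,0.5], [-0.2,0.6,0,-0,0.5], [-0.19,0.6,0,-0,0.5],  -> [ 622.7 -289.7  104.1] 82.4
```

arm_command --pt "0 0 -0.66 0 0.5" --pt "0 0 -0.66 0 0.5" --pt "-0.19 0.6 0 0 0.5" --pt "-0.18 0.6 0 0 0.5" --pt "-0.18 0.6 0 0 0.5" --pt "-0.18 0.6 0 0 0.5" --pt "-0.18 0.6 0 0 0.5" --pt "0 0 0 0 0.5"

```text
time_s: 26.95
tcp_pos: [623.6, -288.9, 102.2]
ee_rot: [0.752, 0.659, -0.0, -0.0]
wrist_force: [0.1, -0.2, -2.3]
finger_gap: 37.6
grasp_force: 30.0
```

arm_command --pt "0 0 0 0 0.5" --pt "0 0 0 0 0.5"

```text
time_s: 27.2
tcp_pos: [621.6, -287.9, 103.7]
ee_rot: [0.752, 0.659, -0.0, -0.001]
wrist_force: [0.4, -0.3, -0.7]
finger_gap: 37.5
grasp_force: 30.0
```

```bash
python3 plan.py 622.5,-289.7,25.5,82.4,0.5,27
```

```text
at [ 621.6 -287.9  103.7] 82.4 gap 37.5 t 27.2
[-0.01,0.01,0.43,-0,0.5], [-0.01,0,0.44,-0,0.5], [-0.01,0.01,0.43,-0,0.5],  -> [ 622.6 -289.8   25.7] 82.4
```

arm_command --pt "-0.01 0.01 0.43 0 0.5" --pt "-0.01 0 0.44 0 0.5" --pt "0 0 0.36 0 0.5" --pt "0 0 0.06 0 0.5" --pt "0 0 0 0 0.5" --pt "0 0 0 0 0.5"

```text
time_s: 27.95
tcp_pos: [623.6, -289.9, 27.7]
ee_rot: [0.752, 0.659, 0.0, 0.001]
wrist_force: [-0.4, 0.2, -0.9]
finger_gap: 37.5
grasp_force: 30.0
```

arm_command --pt "0 0 0 0 0" --pt "0 0 0 0 -0.3" --pt "0 0 0 0 -0.5" --pt "0 0 0 0 -0.5" --pt "0 0 -0.3 0 -0.6" --pt "0 0 -0.7 0 -0.6" --pt "0 0 -0.9 0 -0.6" --pt "0 0 0 0 -0.6"

```text
time_s: 28.95
tcp_pos: [625.7, -291.1, 147.7]
ee_rot: [0.752, 0.659, 0.002, 0.006]
wrist_force: [0.6, 0.1, 0.2]
finger_gap: 73.8
grasp_force: 0.0
```

```bash
python3 plan.py 480,-250,160,82.4,-0.6
```

```text
at [ 625.7 -291.1  147.7] 82.4 gap 73.8 t 28.9
[0.12,-0.83,-0.07,0,-0.6], [0.12,-0.83,-0.07,0,-0.6], [0.12,-0.84,-0.07,0,-0.6],  -> [ 479.9 -249.9  160.3] 82.4
```

arm_command --pt "0.12 -0.83 -0.1 0 -0.6" --pt "0.12 -0.83 -0.1 0 -0.6" --pt "0.12 -0.84 -0.1 0 -0.6" --pt "0 0 0 0 -0.6"

```text
time_s: 29.45
tcp_pos: [474.1, -247.0, 158.9]
ee_rot: [0.753, 0.658, -0.0, -0.001]
wrist_force: [0.4, 0.6, 0.4]
finger_gap: 73.1
grasp_force: 0.0
```

```bash
 python3 - <<'E'
from h import *
a=read_camera("top")[130:330,140:520,::-1]; b=read_camera("side")[170:320,180:400,::-1]
cv2.imwrite("pics/f.png",np.vstack([cv2.resize(a,(540,284)),cv2.resize(b,(540,316))[:, :]])[:600])
E
```

```text
(no output)
```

View pics/f.png

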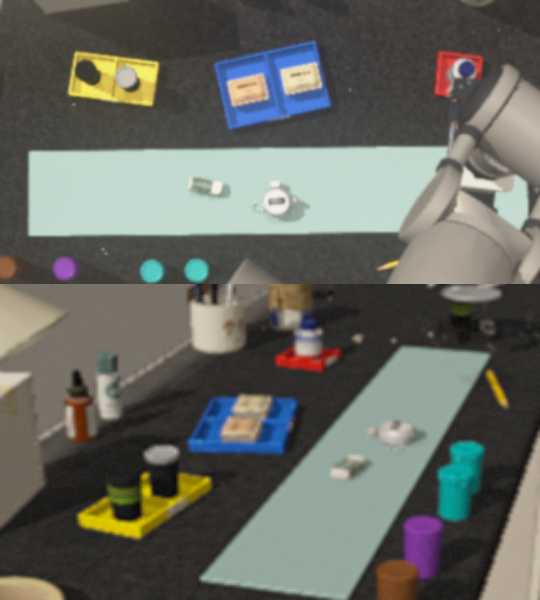

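Everything is in its compartment: pots upright at (125,495) and (163,470), boxes flat at (241,428) and (252,405), tin upright in the red tray at (308,340). The counter, eraser and look-alikes are unmoved, and the gripper is clear.

```bash
python3 -c "
from station import *
print(finish_job())"
```

```text
the job is handed in; nothing more can be done
None
```

I handed the job in after about 29.5 s of robot time: the last pictures show both ring boxes flat in the blue tray, both film pots upright in the yellow tray and the glue tin upright in the red tray, with the counter, eraser and look-alikes unmoved; the verdict was not shown.

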